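Run the wing nut onto the bar caddy

ROBOT

A 6-joint arm with a two-finger parallel gripper is mounted at the origin on a cart in front of the work surface, level with it; the furniture and walls round the work are solid. World frame = base frame: x ahead of the robot, y to its left, z up, the work surface at z = 0. Lengths are in m, angles in rad, forces in N, time in s.
With the tool pointing down it reaches from about 0.375 to 0.925 m from the base axis. Payload 5.7 kg.
Tool frame: the origin (TCP) lies on the centre line of the jaws, within the pads' length; the fingertips stand 8 mm ahead of it and the grasp point (between the pads) lies 11 mm behind it; z points along the fingers, y is the line along which they close (so a half turn about z gives the same grasp; the last joint's range is limited). The gripper opens to 85 mm and grips with 20 to 120 N. Pads are 22 mm wide; open, the fingers measure 114 mm over their backs; the gripper's body (76 mm by 85 mm) begins 54 mm behind the grasp point. The pads swing forward as they close: fully open they stand 13 mm farther back than shut.
Start: joints at [-1.358, 0.359, 1.51, -0, 1.272, -0.115], TCP at [0.193, -0.568, 0.239] pointing down, gripper open.
Joint ranges: [-2.97, 2.97], [-1.01, 2.36], [0.21, 2.38], [-0.96, 4.11], [0.2, 2.71], [-2.98, 2.98]. Speed limits (rad/s): [2.39, 2.39, 3.14, 3.14, 3.14, 3.14].

INTERFACE

Orientations are given as [roll, pitch, yaw] about the fixed x, y, z axes, in that order (R = Rz(yaw) Ry(pitch) Rx(roll)).
In Python, from station import * gives the robot as it stands.
- The arm moves only by the shell command python3 -m inch 'ROWS' [FORCE]. ROWS is JSON, a list of rows, each an object with "translation": the shift along the world's x, y, z in cm, a list of three; "twist": the turn about the world's z in degrees; "claw": the opening in per cent of the stroke, from 0 (shut) to 100 (fully open). In form: [{"translation": [x, y, z], "twist": twist, "claw": claw}, ...]. A call has 1 to 8 rows; each row shifts and turns the commanded pose from where the row before left it; what a row does not reach is not made up. A row lasts 1/8 s, in which the tool goes at most 62.5 mm and 10.7 degrees, less where a joint would pass 70% of its speed; a pose out of reach is approached as far as the arm can. A call is refused whole if a number of a shift passes 6.25 or a number of a turn 10.7, either way. A call with a gripper value outside its range is refused whole. The fingers move at their own pace and stop on an object; FORCE is the grip in N (left out, the last holds). Time passes only in rows, so rows that do not move let the fingers close. It gives the time, the measured TCP pose, the force, the opening and the grip force at its end, in the units of the state.
- observe(): the state, without advancing time (a new reading comes with each control period).
- camera(name): name is "side" or "top"; returns (picture, depth): 420x560x3 uint8, red, green, blue; 420x560 float32, m along the optical axis (not along the pixel's ray), 0 where there is no reading.
- camera_model(name): a dict with "camera_matrix" (3x3 intrinsics, pixels), "eye" and "attitude" of the camera in the world. Camera axes: x right, y down, z forward; pixel columns grow to the right and rows downward; lengths in m; the calibration is good to about 2 mm. A picture is of the moment at which its call begins. camera_model takes no time and is no camera call.
- job_done(): hands the job in; it is judged then, once.
The state is a dict: "time_s": time; "qpos": joint angles; "joint_velocities": joint speeds; "tau": joint torques, N m; "ee_pos": TCP position; "tcp_rot": TCP orientation; "ft_force": force on the tool from outside, world axes, zero at the start; "torque": the same for the moment, N m; "gripper_width": finger opening in m; "gripper_force": force on a finger pad.
Only numpy, scipy, OpenCV 4.12 (cv2) and the standard library are available. Lean on these libraries where they do the work, as an engineer would, in place of code of your own. Each camera call takes 0.05 s, during which the arm holds its last target. There are 200 camera calls.

TASK

The round tray of the bar caddy lies loose on its column: fasten it with the brass wing nut that stands on the worktop. Set the nut squarely on the threaded stud, turn it backward (counter-clockwise from above) under light pressure until you feel it drop off the end of the thread, then run it on forward (clockwise) down to the tray and make it hand-tight, firm but not forced. Let go of it and leave the things round about where they stand.

Things in the scene. Friction and masses are not known exactly. Their poses are not given: they have to be found in the camera images.
- stand: Bar caddy, fixed: round marble foot (156 mm across), slim brass column, and on top a vertical brass stud with a coarse thread (core 20 mm, over its ridges 30 mm). Origin: on the column's axis at the worktop; z up. Its yaw says nothing of where the thread begins. A springy rubber bush (25 N/mm) lies under the tray.
- stud_tip (a point): Centre of the stud's upper end, 109.5 mm above the worktop. The last 5 mm below it are a smooth nose that tapers from 20 to 13 mm.
- thread_end (a point): On the stud's axis, 103 mm above the worktop, where the ridges of the thread end bluntly. Three equal starts, 120 degrees apart; right-handed (clockwise from above runs the nut down), 24 mm a turn. Where the ridge ends lie round the axis is not known and differs each time: it must be felt.
- seat (a point): On the stud's axis, 86 mm above the worktop, level with the tray's top, on which the nut's rim comes to bear. After some 0.5 rad of play the torque then grows: 0.01 to 0.02 N m for each newton with which the nut presses the tray; every 0.1 rad of turn adds about 9 N. Hand-tight is about 0.2 to 0.3 N m, 20 N. The nut does not run back by itself.
- tray: Round dark wooden tray (191 mm across, 14 mm thick, thin brass rim that stands 10 mm above its top), loose, lying level over the column. Origin: centre of its underside, 72 mm above the worktop; the stud passes through a 34 mm hole in its middle.
- wing_nut: Brass wing nut, about 190 g, 61 mm high, standing upright on its open end on the worktop. Origin: centre of its lower rim; z up through the closed top. Hub 44 mm across at the rim, 40 mm above it, domed top 34 mm above the rim. Its two wings form one flat upright bar through the axis, along its own x.
- nut_grip (a point): Middle of the wings, on the nut's axis, 44 mm above its rim. The bar is 9 mm thick (along the nut's y), 66 mm across, and reaches from 34 to 55 mm above the rim in the middle, with round ears to 61 mm at its ends. Pinch it across its thickness, fingertips at least 35 mm above the rim (lower they strike the dome).
- nut_lugs (a point): On the nut's axis, 5 mm above its rim: height of three lugs inside, 3 mm thick, with 2 mm play up and down and 1.3 mm sideways. Set on the stud they rest on the ridge ends, rim 94 to 101.5 mm above the worktop. Turned backward (120 degrees at most) the nut climbs to 101.5, then drops to 94; forward from there it is about 2.2 rad to the tray.
- jigger: Brass double jigger, two cones foot to foot, 47 mm across, 86 mm high, standing near the work. Origin: centre of its underside. Leave alone.
- tumbler: Brass tumbler, 73 mm across, 82 mm high, standing. Origin: centre of its underside. Leave alone.
- bitters: Small glass bottle with a brass cap, 52 mm across, 138 mm high, standing. Origin: centre of its underside. Leave alone.
- lemon: Lemon, 76 x 56 x 55 mm, lying. Origin: centre of its underside. Leave alone.

How it is judged:
By the outcome, as a careful person would: the job done as asked, in the order asked, and still so for the second after the job is handed in, with the robot touching nothing.
It also fails if it takes over 72 s, if anything falls off the work surface, if the arm or the gripper's body presses on something with over 40 N, if the wrist force passes 120 N, or if a joint passes its speed limit or range.

## Working session

There is one attempt and no reset: what is moved stays moved. The work goes in short steps, Python scripts to look and compute and a shell command to move; the robot and the scene stay as the last step left them, time stands still between calls to the robot, and variables do not carry over. Pictures are saved under pics/ and viewed, at most 10 in all, crops included, and the job is handed in when it is done.

```bash
mkdir -p pics; ls
cat > h.py <<'E'
from station import *
import numpy as np, cv2
from scipy.spatial.transform import Rotation as R
def snap(n,f):
    p,d=camera(n); cv2.imwrite(f'pics/{f}.png',p[:,:,::-1]); np.save(f'pics/{f}.npy',d); return p,d
def cam(n):
    m=camera_model(n); a=np.array(m["attitude"]); 
    if a.shape!=(3,3): a=R.from_euler('xyz',a).as_matrix()
    return np.array(m["camera_matrix"]),np.array(m["eye"]),a
def pt(n,u,v,d):
    K,e,A=cam(n); return e+A@(d*np.array([(u-K[0,2])/K[0,0],(v-K[1,2])/K[1,1],1]))
def atz(n,u,v,z):
    K,e,A=cam(n); r=A@np.array([(u-K[0,2])/K[0,0],(v-K[1,2])/K[1,1],1]); return e+r*(z-e[2])/r[2]
def cloud(n,d):
    K,e,A=cam(n); v,u=np.mgrid[:d.shape[0],:d.shape[1]]
    return e+np.stack([(u-K[0,2])/K[0,0]*d,(v-K[1,2])/K[1,1]*d,d],-1)@A.T
E
python3 - <<'E'
from h import *
for n in("side","top"):
    snap(n,n+'0'); print(camera_model(n))
print(observe())
E
```

```text
pics
{'camera_matrix': array([[527.91200102,   0.        , 285.14218486],
       [  0.        , 527.91200102, 193.38760847],
       [  0.        ,   0.        ,   1.        ]]), 'eye': array([ 0.43118537, -0.829381  ,  0.59691125]), 'attitude': array([-2.11930824, -0.01065921, -0.14206225])}
{'camera_matrix': array([[492.23609765,   0.        , 282.35555976],
       [  0.        , 492.23609765, 217.11505991],
       [  0.        ,   0.        ,   1.        ]]), 'eye': array([ 0.50977325, -0.0291178 ,  0.94880906]), 'attitude': array([-3.10194104,  0.01579018, -1.57008524])}
{'time_s': 0.1, 'qpos': array([-1.35806342e+00,  3.59418202e-01,  1.51136691e+00, -4.95611855e-05,
        1.27249690e+00, -1.15131759e-01]), 'joint_velocities': array([-0.00177096, -0.00253753, -0.00374575, -0.0008948 , -0.0009946 ,
       -0.00114234]), 'tau': array([-1.61767744e-04, -5.28654778e+01, -2.79350352e+01, -1.67443782e-04,
        5.05611984e-03, -1.09562859e-05]), 'ee_pos': array([ 0.193039  , -0.56743984,  0.23853018]), 'tcp_rot': array([-3.13990904e+00, -1.47034977e-04,  3.27879152e-01]), 'ft_force': array([ 0.64237733,  0.33793136, -0.19826335]), 'torque': array([ 0.02378315, -0.00184898, -0.01038301]), 'gripper_force': 0.0, 'gripper_width': 0.08514649173168233}
```

View pics/top0.png

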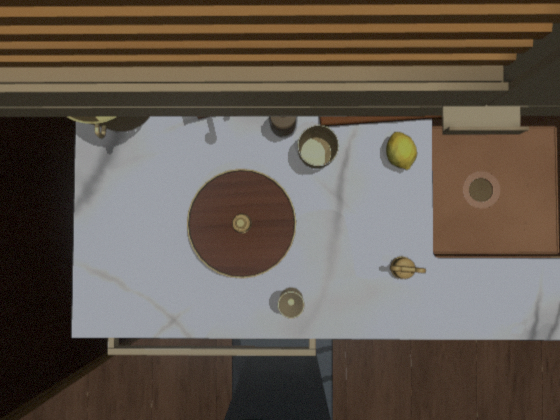

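View pics/side0.png

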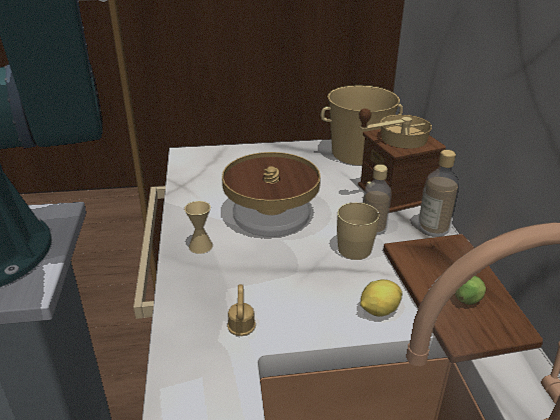

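The top view shows the stud at about (241,224), the wing nut at (403,268) with its bar nearly along image x, the jigger at (291,303) and the tumbler at (318,148). The side view agrees: nut (241,315), stud (271,175).

Run:
```python
from h import *
for n,stud,nut in(("top",(241,224),(403,268)),("side",(271,175),(241,312))):
    d=np.load(f'pics/{n}0.npy'); C=cloud(n,d)
    for nm,(u,v),lo,hi,r in(("stud",stud,.100,.115,14),("nutbar",nut,.036,.066,34),("nut top",nut,.05,.066,34)):
        P=C[max(v-r,0):v+r,u-r:u+r].reshape(-1,3); P=P[(P[:,2]>lo)&(P[:,2]<hi)]
        print(n,nm,len(P),P.mean(0).round(4),P.min(0).round(4),P.max(0).round(4), ((P.min(0)+P.max(0))/2).round(4))
        if 'nut' in nm:
            w,V=np.linalg.eigh(np.cov(P[:,:2].T)); print('  bar yaw deg',np.degrees(np.arctan2(V[1,1],V[0,1])),np.sqrt(w)*3.46)
d=np.load('pics/top0.npy');C=cloud("top",d);P=C[160:290,175:310].reshape(-1,3);P=P[(P[:,2]>.078)&(P[:,2]<.1)]
print('tray',((P.min(0)+P.max(0))/2),np.ptp(P,0))
for u,v,z in((241,224,.1095),(391,268,.06),(425,270,.06),(403,268,.034)): print(u,v,atz("top",u,v,z).round(4))
im=cv2.imread('pics/top0.png')
a=cv2.resize(im[198:248,216:266],(400,400),interpolation=2);b=cv2.resize(im[243:293,380:430],(400,400),interpolation=2)
cv2.imwrite('pics/crop1.png',np.hstack([a,b]))
```

```text
top stud 166 [0.5333 0.0561 0.1054] [0.5211 0.0416 0.1   ] [0.5471 0.0695 0.1116] [0.5341 0.0556 0.1058]
top nutbar 198 [ 0.4516 -0.2407  0.0553] [ 0.4412 -0.272   0.0361] [ 0.4633 -0.2094  0.0635] [ 0.4523 -0.2407  0.0498]
  bar yaw deg 85.36034286358043 [0.01107802 0.06214329]
top nut top 181 [ 0.4514 -0.2404  0.0567] [ 0.4445 -0.272   0.0501] [ 0.4573 -0.2094  0.0635] [ 0.4509 -0.2407  0.0568]
  bar yaw deg 85.25199285557288 [0.00911595 0.064242  ]
side stud 96 [0.5362 0.0526 0.1054] [0.5227 0.0406 0.1   ] [0.5496 0.0656 0.1106] [0.5362 0.0531 0.1053]
side nutbar 234 [ 0.4539 -0.249   0.0556] [ 0.4457 -0.275   0.0361] [ 0.4664 -0.2128  0.0631] [ 0.4561 -0.2439  0.0496]
  bar yaw deg 85.00000470554124 [0.01090178 0.066425  ]
side nut top 207 [ 0.4538 -0.2477  0.0574] [ 0.4472 -0.275   0.0502] [ 0.4601 -0.2128  0.0631] [ 0.4536 -0.2439  0.0566]
  bar yaw deg 85.11643198875848 [0.00907654 0.06696585]
tray [0.54182184 0.0440688  0.08920083] [0.20741424 0.21326175 0.02135697]
241 224 [0.5313 0.0548 0.1095]
391 268 [ 0.4537 -0.21    0.06  ]
425 270 [ 0.4502 -0.2707  0.06  ]
403 268 [ 0.4521 -0.2374  0.034 ]
```

View pics/crop1.png

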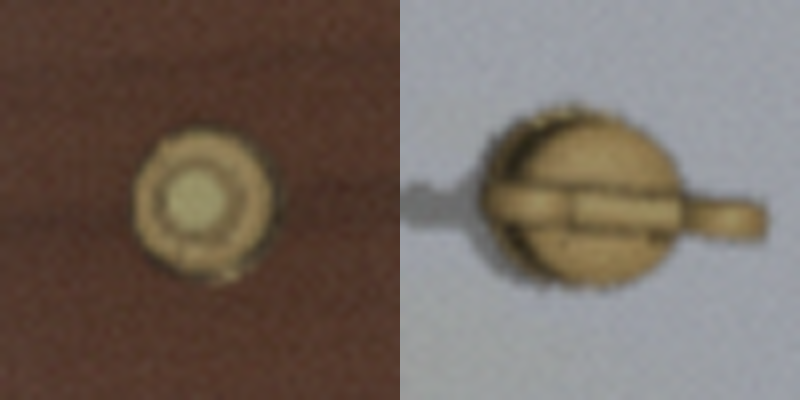

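The crops show the stud tip at (240,222.5) and the nut upright, bar at about 85° yaw. Both cameras give the same nut-to-stud vector, (82, 297) mm, so I'm using that. The nut is at about (0.4526, -0.242) and the stud at about (0.535, 0.055).

```bash
python3 -m inch '[{"translation":[3.25,4.06,0],"twist":8.3,"claw":100},{"translation":[3.25,4.06,0],"twist":8.3,"claw":100},{"translation":[3.25,4.06,0],"twist":8.3,"claw":100},{"translation":[3.25,4.06,0],"twist":8.3,"claw":100},{"translation":[3.25,4.06,0],"twist":8.3,"claw":100},{"translation":[3.25,4.06,0],"twist":8.3,"claw":100},{"translation":[3.25,4.06,0],"twist":8.3,"claw":100},{"translation":[3.25,4.06,0],"twist":8.3,"claw":100}]' 30
python3 -m inch '[{"translation":[0,0,0],"twist":0,"claw":70},{"translation":[0,0,0],"twist":0,"claw":70}]'; python3 -c "
from h import *
print(observe()['qpos'])"
```

```text
time_s: 1.1
ee_pos: [0.4538, -0.2417, 0.2391]
tcp_rot: [-3.141, -0.0, 1.491]
ft_force: [0.6, -1.4, -0.4]
gripper_width: 0.0851
gripper_force: 0.0
time_s: 1.35
ee_pos: [0.4528, -0.2432, 0.239]
tcp_rot: [-3.141, 0.0, 1.487]
ft_force: [-0.7, -0.2, -0.2]
gripper_width: 0.0599
gripper_force: 0.0
[-6.26868082e-01  2.35971568e-01  1.69275181e+00 -6.60639182e-04
  1.21364003e+00 -5.42494882e-01]
```

```bash
python3 -m inch '[{"translation":[0,0.1,-5],"twist":0,"claw":70},{"translation":[0,0,-5],"twist":0,"claw":70},{"translation":[0,0,-4.5],"twist":0,"claw":70},{"translation":[0,0,-2.5],"twist":0,"claw":70},{"translation":[0,0,-1.5],"twist":0,"claw":70},{"translation":[0,0,0],"twist":0,"claw":70}]'
python3 - <<'E'
from h import *
p,d=snap("side","s1"); K,e,A=cam("side")
for q in ([*observe()['ee_pos']],):
    c=A.T@(np.array(q)-e); print(K@c/c[2])
cv2.imwrite('pics/s1c.png',cv2.resize(p[230:350,170:320,::-1],(750,600),interpolation=2))
E
```

```text
time_s: 2.1
ee_pos: [0.4523, -0.2427, 0.0537]
tcp_rot: [-3.14, -0.001, 1.485]
ft_force: [-0.6, -0.7, 0.1]
gripper_width: 0.06
gripper_force: 0.0
[239.70440194 300.22323098   1.        ]
```

View pics/s1c.png

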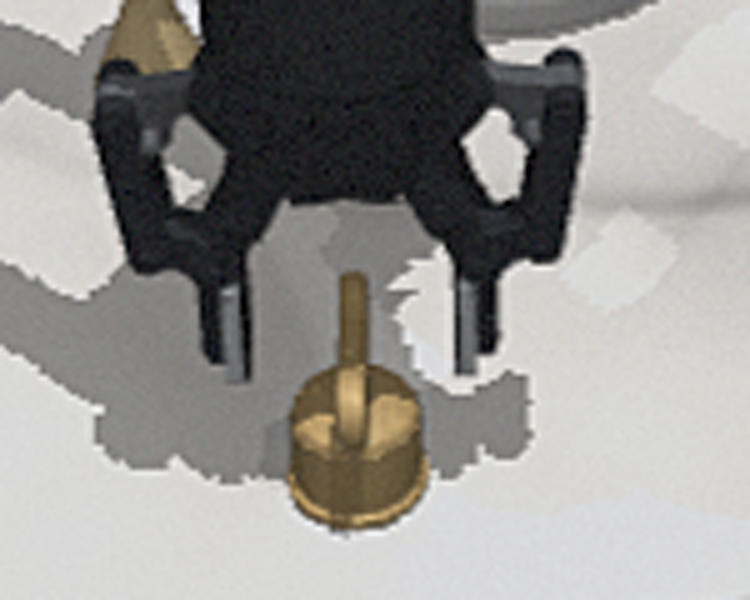

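The jaws straddle the bar evenly in the crop: pads at columns 250 and 455, bar at 352. I'll check the position along the bar from the depth, then lower and close.

```bash
python3 - <<'E'
from h import *
C=cloud("side",np.load('pics/s1.npy'))
for nm,(u0,u1) in(("L",(208,221)),("R",(259,272))):
    P=C[285:306,u0:u1].reshape(-1,3);P=P[(P[:,2]>.04)&(P[:,2]<.09)]
    print(nm,len(P),np.percentile(P[:,1],[2,10,50,90,98]).round(4),P[:,0].min(),P[:,0].max(),P[:,2].min())
E
python3 -m inch '[{"translation":[0,0,-0.75],"twist":0,"claw":70},{"translation":[0,0,0],"twist":0,"claw":0},{"translation":[0,0,0],"twist":0,"claw":0},{"translation":[0,0,0],"twist":0,"claw":0},{"translation":[0,0,0],"twist":0,"claw":0},{"translation":[0,0,0],"twist":0,"claw":0},{"translation":[0,0,0],"twist":0,"claw":0}]' 60
```

```text
L 181 [-0.2518 -0.2507 -0.2467 -0.244  -0.2334] 0.41005769640517176 0.42526492746841155 0.049904963021468074
R 154 [-0.2575 -0.2566 -0.2549 -0.2521 -0.2511] 0.4832592574421508 0.49713696921485595 0.053530237406284154
time_s: 3.02
ee_pos: [0.4532, -0.2422, 0.047]
tcp_rot: [3.142, 0.0, 1.487]
ft_force: [-0.6, 0.5, 4.7]
gripper_width: 0.0071
gripper_force: 62.9
```

```bash
python3 -m inch '[{"translation":[0,0,3],"twist":0,"claw":0},{"translation":[0,0,5],"twist":0,"claw":0},{"translation":[0,0,5],"twist":0,"claw":0},{"translation":[1.64,5.94,0],"twist":4,"claw":0},{"translation":[1.64,5.94,0],"twist":4,"claw":0},{"translation":[1.64,5.94,0],"twist":4,"claw":0},{"translation":[1.64,5.94,0],"twist":4,"claw":0},{"translation":[1.64,5.94,0],"twist":4,"claw":0}]'
python3 -m inch '[{"translation":[0,0,0],"twist":0,"claw":0},{"translation":[0,0,0],"twist":0,"claw":0}]'
python3 - <<'E'
from h import *
print(observe()['qpos'])
p,d=snap("side","s2"); snap("top","t2")
cv2.imwrite('pics/s2c.png',cv2.resize(p[90:220,200:350,::-1],(690,598),interpolation=2))
E
```

```text
time_s: 4.03
ee_pos: [0.5351, 0.0568, 0.1764]
tcp_rot: [-3.141, -0.0, 1.838]
ft_force: [0.5, -0.8, -1.9]
gripper_width: 0.007
gripper_force: 62.0
time_s: 4.28
ee_pos: [0.5345, 0.0548, 0.1762]
tcp_rot: [-3.14, 0.0, 1.837]
ft_force: [-0.4, -1.2, -1.9]
gripper_width: 0.0073
gripper_force: 62.0
[-2.60648961e-02  3.38268160e-01  1.71966669e+00 -6.46771419e-04
  1.08523730e+00 -2.91662189e-01]
```

View pics/s2c.png

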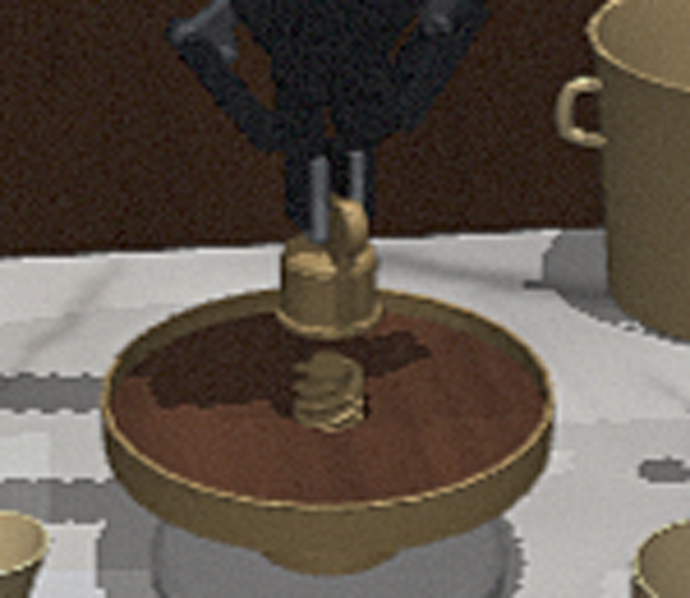

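Seen from the side, the nut hangs right over the stud (nut column about 331, stud about 330 in the crop). I'll check front to back with depth.

Run:
```python
from h import *
from scipy.optimize import least_squares
print('rim front',atz("side",331/4.6+200,337/4.6+90,.129))
def fit(C,box,lo,hi,r):
    v0,v1,u0,u1=box;P=C[v0:v1,u0:u1].reshape(-1,3);P=P[(P[:,2]>lo)&(P[:,2]<hi)]
    f=lambda c:np.hypot(P[:,0]-c[0],P[:,1]-c[1])-r
    s=least_squares(f,[.535,.055],loss='soft_l1',f_scale=.001);return s.x.round(4),len(P)
C=cloud("side",np.load('pics/s2.npy'))
print('hub',fit(C,(140,165,258,286),.136,.155,.020))
C0=cloud("side",np.load('pics/side0.npy'))
for C_,n in((C0,'0'),(C,'2')): print('stud',n,fit(C_,(160,190,258,284),.089,.103,.0145))
```

```text
rim front [0.53535269 0.03823923 0.129     ]
hub (array([0.5362, 0.0562]), 189)
stud 0 (array([0.5357, 0.0593]), 111)
stud 2 (array([0.5361, 0.0594]), 99)
```

```bash
python3 -m inch '[{"translation":[0,0.1,-1.0],"twist":0,"claw":0},{"translation":[0,0,-0.8],"twist":0,"claw":0},{"translation":[0,0,-0.4],"twist":0,"claw":0},{"translation":[0,0,-0.2],"twist":0,"claw":0},{"translation":[0,0,0],"twist":0,"claw":0}]'
python3 -m inch '[{"translation":[0,0,-0.2],"twist":0,"claw":0},{"translation":[0,0,0],"twist":0,"claw":0}]'
python3 -m inch '[{"translation":[0,0,-0.15],"twist":0,"claw":0},{"translation":[0,0,0],"twist":0,"claw":0}]'
```

```text
time_s: 5.0
ee_pos: [0.5352, 0.0557, 0.1527]
tcp_rot: [-3.141, -0.0, 1.836]
ft_force: [-0.7, -0.5, -2.4]
gripper_width: 0.0072
gripper_force: 62.0
time_s: 5.25
ee_pos: [0.5352, 0.0559, 0.1508]
tcp_rot: [-3.142, 0.0, 1.836]
ft_force: [-0.3, -0.1, -2.0]
gripper_width: 0.0075
gripper_force: 62.0
time_s: 5.5
ee_pos: [0.5351, 0.0558, 0.1492]
tcp_rot: [-3.141, -0.0, 1.836]
ft_force: [0.1, -1.8, -1.8]
gripper_width: 0.0074
gripper_force: 62.0
```

```bash
for i in 1; do python3 -m inch '[{"translation":[0,0,-0.1],"twist":0,"claw":0},{"translation":[0,0,-0.1],"twist":0,"claw":0}]'; done
python3 -m inch '[{"translation":[0,0,-0.1],"twist":0,"claw":0},{"translation":[0,0,0],"twist":0,"claw":0}]'
python3 -c "
from h import *
print(observe()['torque'])"
```

```text
time_s: 5.75
ee_pos: [0.5352, 0.0558, 0.1472]
tcp_rot: [-3.142, -0.0, 1.836]
ft_force: [0.6, 0.1, -3.0]
gripper_width: 0.0074
gripper_force: 62.0
time_s: 6.0
ee_pos: [0.5351, 0.0558, 0.1461]
tcp_rot: [-3.141, -0.0, 1.836]
ft_force: [0.0, -0.4, -2.7]
gripper_width: 0.0075
gripper_force: 62.0
[ 0.01263141  0.01035784 -0.0180674 ]
```

```bash
python3 -m inch '[{"translation":[0,0,-0.1],"twist":0,"claw":0},{"translation":[0,0,0],"twist":0,"claw":0}]'
python3 -m inch '[{"translation":[0,0,-0.1],"twist":0,"claw":0},{"translation":[0,0,0],"twist":0,"claw":0}]'
python3 -m inch '[{"translation":[0,0,-0.1],"twist":0,"claw":0},{"translation":[0,0,0],"twist":0,"claw":0}]'
```

```text
time_s: 6.25
ee_pos: [0.5351, 0.0558, 0.1452]
tcp_rot: [-3.141, -0.0, 1.836]
ft_force: [0.0, 0.0, -1.7]
gripper_width: 0.0071
gripper_force: 62.0
time_s: 6.5
ee_pos: [0.5351, 0.0558, 0.1442]
tcp_rot: [-3.141, -0.0, 1.836]
ft_force: [-0.1, 0.1, -2.2]
gripper_width: 0.0071
gripper_force: 62.0
time_s: 6.75
ee_pos: [0.5353, 0.0558, 0.1434]
tcp_rot: [3.141, 0.0, 1.836]
ft_force: [-0.0, -0.2, -1.0]
gripper_width: 0.0075
gripper_force: 62.3
```

```bash
python3 -m inch '[{"translation":[0,0,-0.1],"twist":0,"claw":0},{"translation":[0,0,0],"twist":0,"claw":0}]'
python3 -c "
from h import *
print(observe()['torque'])"
```

```text
time_s: 7.0
ee_pos: [0.5355, 0.0558, 0.1432]
tcp_rot: [3.141, 0.0, 1.836]
ft_force: [-1.7, 0.5, 7.2]
gripper_width: 0.0075
gripper_force: 63.3
[0.00603367 0.41638359 0.03008031]
```

Contact is at z 0.1432, rim about 96 mm, with about 9 N of push. Next I'm turning backward, following the 0.67 mm per 10° climb.

```bash
cat > t.py <<'E'
from h import *
o=observe(); print('T',o['torque'].round(3),'q6',o['qpos'][5].round(3))
E
for i in 1 ; do python3 -m inch '[{"translation":[0,0,0.03],"twist":5,"claw":0},{"translation":[0,0,0.03],"twist":5,"claw":0}]'; python3 t.py; python3 -m inch '[{"translation":[0,0,0.03],"twist":5,"claw":0},{"translation":[0,0,0.03],"twist":5,"claw":0}]'; python3 t.py; done
```

```text
time_s: 7.25
ee_pos: [0.5352, 0.0559, 0.1437]
tcp_rot: [3.141, -0.0, 2.013]
ft_force: [-1.1, 0.4, 7.3]
gripper_width: 0.0074
gripper_force: 63.4
T [ 0.085  0.46  -0.136] q6 -0.467
time_s: 7.5
ee_pos: [0.5353, 0.056, 0.1444]
tcp_rot: [3.141, 0.0, 2.187]
ft_force: [-2.7, 1.2, 8.3]
gripper_width: 0.0071
gripper_force: 63.4
T [ 0.109  0.417 -0.094] q6 -0.641
```

```bash
for i in 1 ; do python3 -m inch '[{"translation":[0,0,0.033],"twist":5,"claw":0},{"translation":[0,0,0.033],"twist":5,"claw":0}]'; python3 t.py; python3 -m inch '[{"translation":[0,0,0.033],"twist":5,"claw":0},{"translation":[0,0,0.033],"twist":5,"claw":0}]'; python3 t.py; done
```

```text
time_s: 7.75
ee_pos: [0.5354, 0.056, 0.1451]
tcp_rot: [3.141, 0.0, 2.362]
ft_force: [-2.5, 1.0, 6.7]
gripper_width: 0.0077
gripper_force: 63.4
T [ 0.182  0.503 -0.117] q6 -0.816
time_s: 8.0
ee_pos: [0.5354, 0.0561, 0.1457]
tcp_rot: [3.141, 0.0, 2.536]
ft_force: [-1.2, 0.6, 7.0]
gripper_width: 0.0076
gripper_force: 63.3
T [ 0.209  0.417 -0.147] q6 -0.99
```

```bash
for i in 1 ; do python3 -m inch '[{"translation":[0,0,0.033],"twist":5,"claw":0},{"translation":[0,0,0.033],"twist":5,"claw":0}]'; python3 t.py; done
```

```text
time_s: 8.25
ee_pos: [0.5356, 0.0562, 0.1463]
tcp_rot: [3.141, 0.001, 2.711]
ft_force: [-1.5, 1.8, 5.9]
gripper_width: 0.0073
gripper_force: 63.1
T [ 0.324  0.316 -0.092] q6 -1.165
```

```bash
python3 -m inch '[{"translation":[0,0,0.033],"twist":5,"claw":0},{"translation":[0,0,0.033],"twist":5,"claw":0}]'; python3 t.py; python3 -m inch '[{"translation":[0,0,0.03],"twist":5,"claw":0},{"translation":[0,0,0.03],"twist":5,"claw":0}]'; python3 t.py
```

```text
time_s: 8.5
ee_pos: [0.536, 0.0564, 0.1468]
tcp_rot: [3.14, 0.002, 2.885]
ft_force: [1.3, 2.3, 1.3]
gripper_width: 0.007
gripper_force: 62.5
T [ 0.442 -0.026 -0.012] q6 -1.339
time_s: 8.75
ee_pos: [0.5353, 0.0558, 0.1468]
tcp_rot: [-3.142, 0.0, 3.06]
ft_force: [0.4, -0.4, -1.7]
gripper_width: 0.0072
gripper_force: 62.0
T [ 0.063 -0.009  0.019] q6 -1.514
```

Upward force has gone at 70° of back turn, so the lugs have come off the ridge ends. I'll lower to confirm the drop of about 7.5 mm.

```bash
python3 -m inch '[{"translation":[0,0,-0.15],"twist":0,"claw":0},{"translation":[0,0,-0.15],"twist":0,"claw":0},{"translation":[0,0,0],"twist":0,"claw":0}]'; python3 t.py; python3 -m inch '[{"translation":[0,0,-0.15],"twist":0,"claw":0},{"translation":[0,0,-0.1],"twist":0,"claw":0},{"translation":[0,0,0],"twist":0,"claw":0}]'; python3 t.py
```

```text
time_s: 9.12
ee_pos: [0.5346, 0.0559, 0.1432]
tcp_rot: [3.142, -0.001, 3.057]
ft_force: [0.5, 2.0, -4.3]
gripper_width: 0.0073
gripper_force: 61.8
T [0.384 0.172 0.09 ] q6 -1.51
time_s: 9.5
ee_pos: [0.5354, 0.0556, 0.1412]
tcp_rot: [-3.141, 0.0, 3.057]
ft_force: [0.1, 0.2, -2.1]
gripper_width: 0.0077
gripper_force: 62.0
T [ 0.016  0.018 -0.019] q6 -1.511
```

```bash
python3 -m inch '[{"translation":[0,0,-0.1],"twist":0,"claw":0},{"translation":[0,0,0],"twist":0,"claw":0}]'; python3 t.py; python3 -m inch '[{"translation":[0,0,-0.1],"twist":0,"claw":0},{"translation":[0,0,0],"twist":0,"claw":0}]'; python3 t.py
```

```text
time_s: 9.75
ee_pos: [0.5354, 0.0557, 0.1403]
tcp_rot: [-3.141, 0.0, 3.058]
ft_force: [-0.0, -0.1, -2.2]
gripper_width: 0.0076
gripper_force: 62.0
T [ 0.003 -0.048 -0.049] q6 -1.511
time_s: 10.0
ee_pos: [0.5356, 0.0557, 0.14]
tcp_rot: [-3.141, 0.001, 3.058]
ft_force: [-1.2, -0.3, 4.6]
gripper_width: 0.0073
gripper_force: 63.1
T [0.001 0.358 0.011] q6 -1.511
```

Drop confirmed: contact again at z 0.140, about 7 mm lower. Now running forward.

```bash
python3 -m inch '[{"translation":[0,0,-0.067],"twist":-10,"claw":0},{"translation":[0,0,-0.067],"twist":-10,"claw":0}]'; python3 t.py; python3 -m inch '[{"translation":[0,0,-0.067],"twist":-10,"claw":0},{"translation":[0,0,-0.067],"twist":-10,"claw":0}]'; python3 t.py
```

```text
time_s: 10.25
ee_pos: [0.5357, 0.0556, 0.1386]
tcp_rot: [3.142, 0.001, 2.703]
ft_force: [-0.2, -1.0, 4.9]
gripper_width: 0.0074
gripper_force: 62.9
T [-0.17   0.253 -0.009] q6 -1.156
time_s: 10.5
ee_pos: [0.5358, 0.0557, 0.1373]
tcp_rot: [3.141, 0.001, 2.354]
ft_force: [-0.4, 0.5, 4.8]
gripper_width: 0.0078
gripper_force: 62.9
T [-0.097  0.159  0.028] q6 -0.807
```

```bash
python3 -m inch '[{"translation":[0,0,-0.067],"twist":-10,"claw":0},{"translation":[0,0,-0.067],"twist":-10,"claw":0},{"translation":[0,0,-0.067],"twist":-10,"claw":0}]'; python3 t.py; python3 -m inch '[{"translation":[0,0,-0.067],"twist":-10,"claw":0},{"translation":[0,0,-0.067],"twist":-10,"claw":0},{"translation":[0,0,-0.067],"twist":-10,"claw":0}]'; python3 t.py
```

```text
time_s: 10.88
ee_pos: [0.5359, 0.0555, 0.1353]
tcp_rot: [3.14, 0.001, 1.83]
ft_force: [-0.5, -0.4, 5.2]
gripper_width: 0.0071
gripper_force: 63.0
T [-0.238  0.187  0.045] q6 -0.284
time_s: 11.25
ee_pos: [0.5358, 0.0555, 0.1333]
tcp_rot: [3.14, 0.0, 1.307]
ft_force: [0.1, -0.3, 4.4]
gripper_width: 0.0074
gripper_force: 62.9
T [-0.096  0.228  0.003] q6 0.24
```

```bash
python3 -m inch '[{"translation":[0,0,-0.067],"twist":-10,"claw":0},{"translation":[0,0,-0.067],"twist":-10,"claw":0}]'; python3 t.py; python3 -m inch '[{"translation":[0,0,0],"twist":-10,"claw":0}]'; python3 t.py;python3 -m inch '[{"translation":[0,0,0],"twist":-10,"claw":0}]'; python3 t.py
```

```text
time_s: 11.5
ee_pos: [0.5356, 0.0556, 0.132]
tcp_rot: [3.14, -0.0, 0.958]
ft_force: [-1.9, -0.6, 7.6]
gripper_width: 0.0073
gripper_force: 63.3
T [0.039 0.345 0.059] q6 0.589
time_s: 11.62
ee_pos: [0.5355, 0.0558, 0.1318]
tcp_rot: [3.141, -0.001, 0.783]
ft_force: [-0.8, 0.3, 2.6]
gripper_width: 0.0073
gripper_force: 62.7
T [0.041 0.17  0.065] q6 0.763
time_s: 11.75
ee_pos: [0.5355, 0.0558, 0.1318]
tcp_rot: [3.141, -0.001, 0.608]
ft_force: [-1.9, 0.2, 4.0]
gripper_width: 0.0073
gripper_force: 62.8
T [0.024 0.187 0.107] q6 0.938
```

```bash
python3 -m inch '[{"translation":[0,0,0],"twist":-5,"claw":0}]'; python3 t.py; python3 -m inch '[{"translation":[0,0,0],"twist":-5,"claw":0}]'; python3 t.py;python3 -m inch '[{"translation":[0,0,0],"twist":-4,"claw":0}]'; python3 t.py
```

```text
time_s: 11.88
ee_pos: [0.5354, 0.0558, 0.1318]
tcp_rot: [3.141, -0.001, 0.523]
ft_force: [-1.4, 0.6, 4.0]
gripper_width: 0.0075
gripper_force: 62.8
T [-0.011  0.216  0.073] q6 1.023
time_s: 12.0
ee_pos: [0.5354, 0.0558, 0.1317]
tcp_rot: [3.141, -0.001, 0.437]
ft_force: [-0.7, 0.7, 3.3]
gripper_width: 0.0073
gripper_force: 62.6
T [-0.054  0.176  0.073] q6 1.109
time_s: 12.12
ee_pos: [0.5353, 0.0558, 0.1316]
tcp_rot: [3.141, -0.0, 0.368]
ft_force: [-1.8, 0.4, 1.9]
gripper_width: 0.0072
gripper_force: 62.6
T [-0.114  0.224  0.124] q6 1.179
```

```bash
python3 -m inch '[{"translation":[0,0,0],"twist":-4,"claw":0}]'; python3 t.py; python3 -m inch '[{"translation":[0,0,-0.02],"twist":-3,"claw":0}]'; python3 t.py
```

```text
time_s: 12.25
ee_pos: [0.535, 0.0557, 0.1315]
tcp_rot: [3.141, 0.0, 0.298]
ft_force: [-1.2, 0.7, 1.7]
gripper_width: 0.0074
gripper_force: 62.5
T [-0.228  0.231  0.222] q6 1.248
time_s: 12.38
ee_pos: [0.5349, 0.0557, 0.1313]
tcp_rot: [3.141, 0.0, 0.246]
ft_force: [-2.2, -1.3, 3.6]
gripper_width: 0.0073
gripper_force: 62.8
T [-0.13   0.339  0.168] q6 1.3
```

```bash
for i in 1 2 3; do python3 -m inch '[{"translation":[0,0,0],"twist":0,"claw":0}]'|grep ft_; python3 t.py; done; python3 -m inch '[{"translation":[0,0,0],"twist":-3,"claw":0}]';python3 t.py; for i in 1 2; do python3 -m inch '[{"translation":[0,0,0],"twist":0,"claw":0}]'|grep ft_; python3 t.py; done
```

```text
ft_force: [-3.5, -0.9, 5.0]
T [-0.296  0.347 -0.016] q6 1.298
ft_force: [-2.9, 0.1, 5.1]
T [-0.255  0.46   0.026] q6 1.298
ft_force: [-2.6, 0.1, 5.5]
T [-0.209  0.451 -0.02 ] q6 1.298
time_s: 12.88
ee_pos: [0.5348, 0.0557, 0.1312]
tcp_rot: [3.142, 0.001, 0.195]
ft_force: [-2.6, -0.3, 4.8]
gripper_width: 0.0073
gripper_force: 63.0
T [-0.165  0.536  0.292] q6 1.351
ft_force: [-3.2, -0.6, 5.4]
T [-0.234  0.554  0.072] q6 1.35
ft_force: [-3.7, 0.5, 5.2]
T [-0.278  0.52   0.033] q6 1.349
```

```bash
python3 -m inch '[{"translation":[0,0,0.03],"twist":-3,"claw":0}]';python3 t.py;  python3 -m inch '[{"translation":[0,0,0],"twist":0,"claw":0}]'|grep ft_; python3 t.py
```

```text
time_s: 13.25
ee_pos: [0.5346, 0.0557, 0.1311]
tcp_rot: [3.142, 0.001, 0.144]
ft_force: [-3.0, -0.5, 0.6]
gripper_width: 0.0073
gripper_force: 62.5
T [-0.185  0.434  0.337] q6 1.402
ft_force: [-3.4, -0.8, 2.0]
T [-0.311  0.55   0.155] q6 1.402
```

Turning torque has reached about 0.3 N m after 2.9 rad forward, so it's hand-tight. Releasing and retreating.

```bash
python3 -m inch '[{"translation":[0,0,0],"twist":0,"claw":50},{"translation":[0,0,0],"twist":0,"claw":50},{"translation":[0,0,0],"twist":0,"claw":50},{"translation":[0,0,2],"twist":0,"claw":50},{"translation":[0,0,5],"twist":0,"claw":50},{"translation":[0,0,5],"twist":0,"claw":50},{"translation":[-4,-3,3],"twist":0,"claw":50},{"translation":[0,-5,0],"twist":0,"claw":50}]'
python3 -m inch '[{"translation":[0,-6,0],"twist":0,"claw":50},{"translation":[0,-6,0],"twist":0,"claw":50},{"translation":[0,-6,0],"twist":0,"claw":50},{"translation":[0,0,0],"twist":0,"claw":50},{"translation":[0,0,0],"twist":0,"claw":50}]'
python3 - <<'E'
from h import *
p,d=snap("side","s3"); snap("top","t3")
C=cloud("top",np.load('pics/t3.npy'));P=C[195:255,210:270].reshape(-1,3);P=P[(P[:,2]>.13)&(P[:,2]<.16)]
if len(P): print(len(P),P.mean(0),P[:,2].max())
t=cv2.imread('pics/t3.png'); cv2.imwrite('pics/f.png',np.hstack([cv2.resize(p[100:300,150:420,::-1],(400,296)),cv2.resize(t[100:330,160:440],(400,296))]))
E
```

```text
time_s: 14.38
ee_pos: [0.4947, -0.0239, 0.2842]
tcp_rot: [3.141, -0.005, 0.146]
ft_force: [0.4, -0.7, -0.0]
gripper_width: 0.0425
gripper_force: 0.0
time_s: 15.0
ee_pos: [0.4949, -0.204, 0.281]
tcp_rot: [-3.141, 0.0, 0.142]
ft_force: [-0.2, 0.4, 0.9]
gripper_width: 0.0425
gripper_force: 0.0
229 [0.53382414 0.05506602 0.14070156] 0.14950240770731915
```

View pics/f.png

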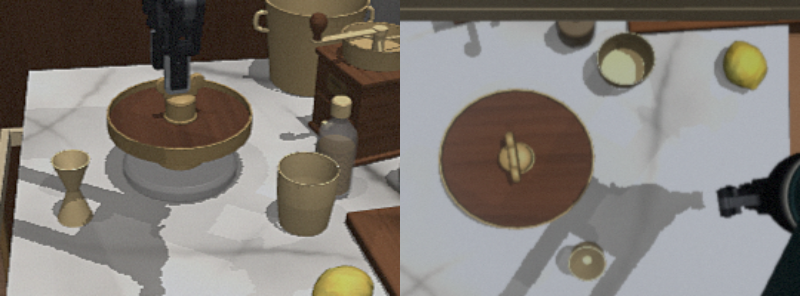

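The nut sits square on the tray, tray level, robot clear, and the other things are where they stood.

```bash
python3 -c "
from station import *
print(job_done())"
```

```text
the job is handed in; nothing more can be done
None
```

The wing nut is threaded down onto the tray and hand-tight: about 0.3 N m while turning (last reading 0.34, noise about 0.03). I felt the drop off the thread end before running it on. The gripper has let go and is clear, nothing else looks moved in the last pictures, and the job is handed in at about 15 s; no verdict came back.

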